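# Stack the spare parts bin on the ledges of the board bin

## Robot

A 6-joint arm with a two-finger parallel gripper is mounted at the origin on a cart in front of the work surface, level with it; the furniture and walls round the work are solid. World frame = base frame: x ahead of the robot, y to its left, z up, the work surface at z = 0. Lengths are in m, angles in rad, forces in N, time in s.
With the tool pointing down it reaches from about 0.225 to 0.875 m from the base axis. Payload 3.4 kg.
Tool frame: the origin (TCP) lies at the very end of the fingers, on their centre line; the grasp point (between the pads) lies 19 mm behind it; z points along the fingers, y is the line along which they close (so a half turn about z gives the same grasp; the last joint's range is limited). The gripper opens to 85 mm and grips with 20 to 120 N. Pads are 22 mm wide; open, the fingers measure 114 mm over their backs; the gripper's body (76 mm by 85 mm) begins 54 mm behind the grasp point. The pads swing forward as they close: fully open they stand 13 mm farther back than shut.
Start: joints at [0.999, 0.276, 1.505, -0, 1.361, -0.121], TCP at [0.251, 0.518, 0.231] pointing down, gripper open.
Joint ranges: [-2.89, 2.89], [-0.75, 2.08], [0.22, 2.7], [-1.18, 4.32], [0.11, 2.71], [-2.7, 2.7]. Speed limits (rad/s): [2.57, 2.57, 3.14, 3.14, 3.14, 3.14].

## Interface

Orientations are given as a unit quaternion [w, x, y, z].
In Python, from rig import get_state, optics, sign_off gives the robot as it stands.
- The arm moves only by the tool send_rows, never from a script. Its argument "increments" is a list of rows, each an object with "gripper": the gripper's target within -1 to 1 (shut at 1, half-way at 0, fully open at -1); "linear": the shift along the world's x, y, z in m, a list of three; "delta_rot": the turn, a rotation vector about the world's x, y, z in rad, a list of three. In form: [{"gripper": gripper, "linear": [dx, dy, dz], "delta_rot": [rx, ry, rz]}, ...]. A call has 1 to 8 rows; each row is the pose to reach, as a shift and turn from the pose commanded when the call began; what a row does not reach only later rows make up. A row lasts 1/10 s, in which the tool goes at most 50 mm and 8.59 degrees, less where a joint would pass 70% of its speed; a pose out of reach is approached as far as the arm can. A call with a gripper value outside its range is refused whole. The fingers move at their own pace and stop on an object; "newtons" is the grip in N (left out, the last holds). Time passes only in rows, so rows that repeat a pose let the fingers close. It gives the time, the measured TCP pose, the force, the opening and the grip force at its end, in the units of the state.
- get_state(): the state, without advancing time (a new reading comes with each control period).
- optics.get_image(name): name is "scene" or "top"; returns a dict with "pixels" (420x560x3 uint8, blue, green, red), "K" (3x3 intrinsics, pixels), "k1" (the pictures are not rectified: a ray, as slopes to the right and down, at radius r is drawn at 1 + k1 r^2 times it, then the intrinsics apply), "rvec" (rotation vector, rad) and "tvec" (3), from world to camera coordinates, as OpenCV has them. Camera axes: x right, y down, z forward; pixel columns grow to the right and rows downward; lengths in m; the calibration is good to about 2 mm. A picture is of the moment at which its call begins. There is no depth.
- sign_off(): hands the job in; it is judged then, once.
The state is a dict: "clock": time; "qpos": joint angles; "qd": joint speeds; "effort": joint torques, N m; "position": TCP position; "ee_rot": TCP orientation; "contact_force": force on the tool from outside, world axes, zero at the start; "moment": the same for the moment, N m; "width": finger opening in m; "gripper_force": force on a finger pad.
Only numpy, scipy, OpenCV 4.12 (cv2) and the standard library are available. Lean on these libraries where they do the work, as an engineer would, in place of code of your own. Each camera call takes 0.05 s, during which the arm holds its last target. There are 200 camera calls.

## Task

Take the spare parts bin out of the bin it is nested in and stack it on whichever of the two bins at the bench shelf holds the circuit board: turned half a turn relative to that bin, so that it rests on the ledges inside and does not nest down over the board. Set its card end over the low front lip onto the ledges, part of the way in, and let go of it; then, from outside, push it back under the shelf until it has dropped level behind the lip and the whole stack stands firm against the depth stop behind the lower bin, wherever that is clamped. Push gently, by feel: do not ram the stop or tip the bin up, and leave the board in its bin and the other bins and things where they are.

Things in the scene. Friction and masses are not known exactly. Their poses are not given: they have to be found in the camera images.
- bin_spare: Spare parts bin, grey plastic, open on top, 158 x 115 mm (x, y) over the rims, 66 mm high, 0.18 to 0.29 kg; origin: centre of its underside, z up. Base 130 x 88 mm, walls lean out 7 degrees. Card end (-x) low, rear end (+x) high. Starts nested in bin_under, x axes alike. Side rims: 8 mm thick, 12 mm deep.
- spare_label_end (a point): Middle of the top of the spare bin's low front wall, at x = -72, z = 54 mm of the bin; a blank white card is on its outside. Below it the floor's edge is turned up over its last 8 mm, so it slides up onto ledges without catching.
- spare_grip (a point): Middle of the top edge of the hand grip in the spare bin's rear rim, at x = 75, z = 66 mm of the bin. The grip is 8 mm thick along the bin's x (71 to 79 mm), 60 mm long along its y and 26 mm deep (z = 40 to 66 mm), with upright faces.
- bin_board: The bin that holds the board: left or right one of the two at the shelf; same shape and axes as bin_spare, 0.3 kg, loose, front 100 mm clear of the deck, card end to the robot. A bin put in the same way round nests 28 mm above its underside; turned half a turn (x against x) it rests on the ledges, 50 mm above, with 4 mm play each way along and across.
- board_ledges (a point): On the board bin's z axis at ledge height, 50 mm: home of the turned spare bin's origin. The ledges are the flat tops of four columns on the long walls, at x = -22 and +43 mm, 9.5 mm long, reaching in to 36 mm from the middle line. The floor of a turned bin slides along them between the side walls.
- board_lip (a point): Middle of the inner edge of the board bin's front lip, at x = -69.5, z = 54 mm, 4 mm above the ledges; lip 8 mm thick. A turned bin slides over it; unheld it stays with its origin 20 to 31 mm short of home, leaning up to 5 degrees. Pushed on (3 to 10 N, so the lower bin slides back to its stop first), its last edge drops off the lip 4 mm short of home; it stops 4 mm past home at the rear wall.
- board: Green circuit board with parts on it, 82 mm long (its y, lying along the bin's length), 56 mm wide, 26 mm high, on the floor of bin_board; origin: centre of its underside.
- bin_free: The empty bin beside it at the shelf, same shape and axes as bin_spare; leave it.
- bin_under: The empty bin in which the spare one is nested, same shape and axes, loose, 0.3 kg; it stays behind.
- bench_shelf: Fixed grey sheet-metal shelf, 110 deep (x) x 272 mm wide (y): deck's underside 134 mm above the bench, edge to 147, small things on top (to 165 mm). Origin on the bench under its middle, x away from the robot; deck from x = -40 to 70 mm. Bins' origins at x = -64, y = +-64 mm. Behind them a depth stop, 44 mm high, is clamped 2 to 45 mm off their rear rims; where is not measured, it must be felt.
- choke: Bystander: ring-shaped copper-wound choke lying flat in front of the shelf, 44 x 69 x 15 mm with its wire ends; origin: centre of its underside.
- cutters: Bystander: blue-handled side cutters lying flat, 136 x 57 x 12 mm; origin: centre of the underside.
- driver: Bystander: red screwdriver lying flat, 214 x 26 mm; origin: centre of the underside.

How it is judged:
By the outcome, as a careful person would: the job done as asked, in the order asked, and still so for the second after the job is handed in, with the robot touching nothing.
It also fails if it takes over 64 s, if anything falls off the work surface, if the arm or the gripper's body presses on something with over 40 N, if the wrist force passes 120 N, or if a joint passes its speed limit or range.

## Working session

There is one attempt and no reset: what is moved stays moved. The work goes in short steps, Python scripts to look and compute and a tool call to move; the robot and the scene stay as the last step left them, time stands still between calls to the robot, and variables do not carry over. Pictures are saved under pics/ and viewed, at most 10 in all, crops included, and the job is handed in when it is done.

Besides the shell and the picture viewer there is one more tool, called after ">>>" by a JSON object that holds its "name" and its "arguments", one argument or row to a line. send_rows: Moves the arm, as the interface text tells. Its arguments: {"type":"object","properties":{"increments":{"type":"array"},"newtons":{"type":"number"}},"required":["increments"]}

```bash
mkdir -p pics; cat > h.py <<'E'
import numpy as np, cv2
from rig import get_state, optics, sign_off
def shot(name,fn=None):
    d=optics.get_image(name)
    if fn: cv2.imwrite('pics/'+fn,d['pixels'])
    return d
def proj(d,P):
    P=np.atleast_2d(P).astype(float)
    R=cv2.Rodrigues(np.array(d['rvec'],float))[0]; c=P@R.T+np.array(d['tvec']).ravel()
    s=c[:,:2]/c[:,2:]; s=s*(1+d['k1']*(s**2).sum(1,keepdims=True))
    K=np.array(d['K']); return s@K[:2,:2].T+K[:2,2]
def back(d,uv,z):
    uv=np.atleast_2d(uv).astype(float); K=np.array(d['K'])
    s=(uv-K[:2,2])@np.linalg.inv(K[:2,:2]).T; u=s.copy()
    for _ in range(30): u=s/(1+d['k1']*(u**2).sum(1,keepdims=True))
    R=cv2.Rodrigues(np.array(d['rvec'],float))[0]; t=np.array(d['tvec']).ravel()
    r=np.c_[u,np.ones(len(u))]@R; o=-R.T@t
    return o+r*((z-o[2])/r[:,2])[:,None]
E
python3 - <<'E'
from h import *
for n in('scene','top'):
    d=shot(n,n+'1.png'); R=cv2.Rodrigues(np.array(d['rvec'],float))[0]; print(n,d['K'],d['k1'],-R.T@np.array(d['tvec']).ravel(),R[2])
print(get_state())
E
```

```text
scene [[500.47990632   0.         285.99716757]
 [  0.         500.47990632 214.17861837]
 [  0.           0.           1.        ]] 0.03430811765705194 [-0.16204339  0.774485    0.91829113] [ 0.5773081  -0.46254814 -0.67287783]
top [[442.18263881   0.         286.81348672]
 [  0.         442.18263881 206.90000895]
 [  0.           0.           1.        ]] 0.005351614583197434 [0.30414505 0.22727231 1.51717845] [ 0.14004737 -0.01760735 -0.98998824]
{'clock': 0.1, 'qpos': array([ 9.99024134e-01,  2.76543463e-01,  1.50600605e+00,  2.38437624e-05,
        1.36072187e+00, -1.20993207e-01]), 'qd': array([ 1.80340541e-04, -3.10745855e-03, -2.48869196e-03, -3.10744897e-04,
       -8.95419153e-05,  3.62247348e-04]), 'effort': array([ 1.22998699e-03, -4.17701626e+01, -2.46406245e+01, -1.49269827e-04,
        5.87758259e-03,  1.61755366e-05]), 'position': array([0.2502427 , 0.51716212, 0.23051974]), 'ee_rot': array([-2.95928563e-04,  2.23488375e-01,  9.74706234e-01, -7.85557191e-04]), 'contact_force': array([-0.89763413,  0.17910743,  0.24716666]), 'moment': array([-0.04772399,  0.03697643,  0.02686185]), 'gripper_force': 0.0, 'width': 0.08492152958057728}
```

View pics/scene1.png

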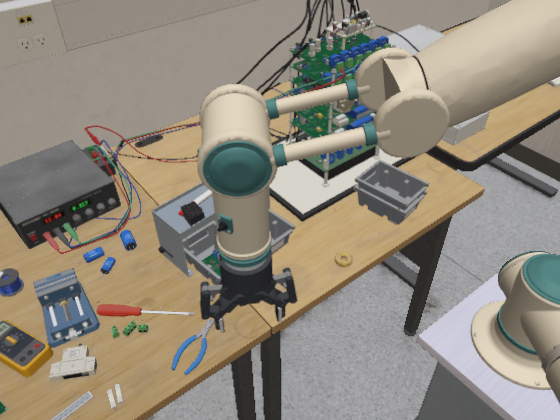

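View pics/top1.png

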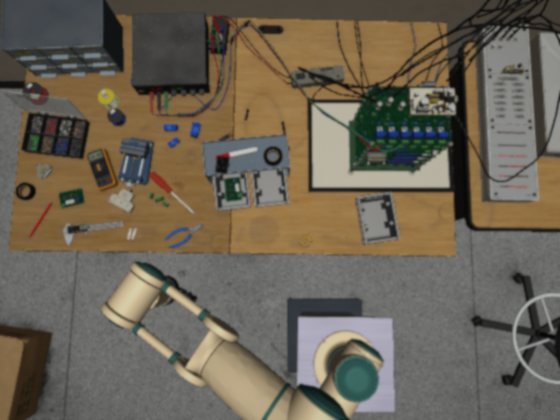

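The scene view shows the shelf at about (215,220), the nested bins at (390,190) and the arm blocking part of the shelf bins. The top view shows the nested bins at (377,218), the board bin on the left at (230,188), the empty bin at (270,187), the choke at (305,241) and the cutters at (183,236). Next I'll enlarge these areas.

```bash
python3 - <<'E'
import cv2,numpy as np
t=cv2.imread('pics/top1.png'); s=cv2.imread('pics/scene1.png')
a=cv2.resize(t[180:255,345:411],(396,450),interpolation=cv2.INTER_CUBIC)   #x6
b=cv2.resize(t[130:215,198:298],(400,340),interpolation=cv2.INTER_CUBIC)  #x4
c=np.zeros((600,800,3),np.uint8); c[:450,:396]=a; c[:340,400:]=b
c[345:345+252,400:400+300]=cv2.resize(s[157:220,350:425],(300,252),interpolation=cv2.INTER_CUBIC)
cv2.imwrite('pics/crop1.png',c)
E
```

```text
(no output)
```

View pics/crop1.png

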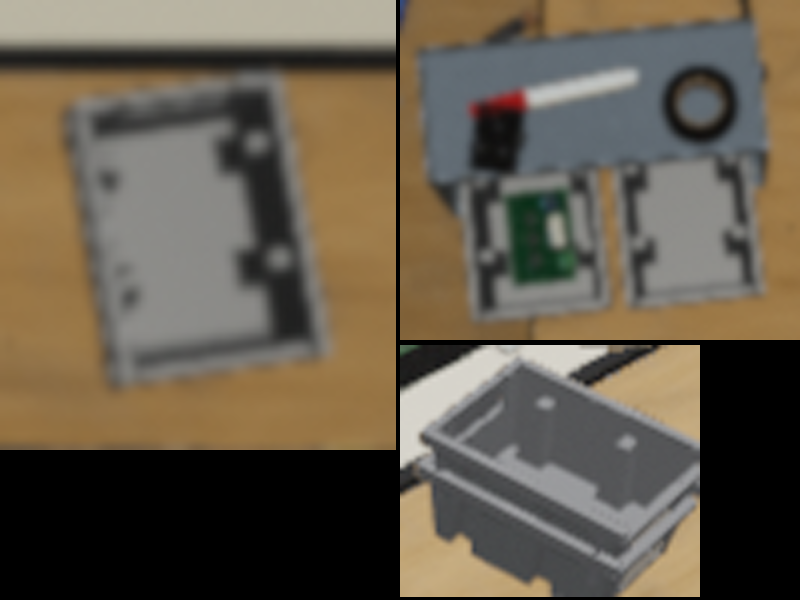

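The board is in the left bin. The column spacing shows that the nested bin's rear (grip) end points away from the robot. Next I'll fit the bin poses by matching rim corners in both views.

```bash
cat > fit.py <<'E'
from h import *
from scipy.optimize import least_squares
def edges(z0,pose):
    x,y,th=pose; c,s=np.cos(th),np.sin(th)
    P=np.array([[79,57.5,66],[79,-57.5,66],[-79,57.5,66],[-79,-57.5,66]])/1000
    return np.c_[x+c*P[:,0]-s*P[:,1],y+s*P[:,0]+c*P[:,1],P[:,2]+z0]
E
python3 - <<'E'
from fit import *
d=shot('top')
c=lambda x,y:(345+x/6-.42,180+y/6-.42)
b=lambda x,y:(198+(x-400)/4-.375,130+y/4-.375)
S={'spare':(.028,[c(68,103),c(281,70),c(111,385),c(328,354)]),
 'board':(0,[None,None,b(474,320),b(608,304)]),'free':(0,[None,b(752,155),b(627,306),b(762,293)])}
for n,(z,p) in S.items():
    for i,u in enumerate(p):
        if u: print(n,i,back(d,u,z+.066)[0].round(4))
sh=[b(418,50),b(752,20),b(768,153),b(435,186)]
print(back(d,sh,.147).round(4))
print('choke',back(d,(305,241),.01),'board',back(d,[b(540,237)],.02))
E
```

```text
spare 0 [ 0.5427 -0.0237  0.094 ]
spare 1 [ 0.5629 -0.1407  0.094 ]
spare 2 [ 0.3895 -0.0455  0.094 ]
spare 3 [ 0.4079 -0.163   0.094 ]
board 2 [0.4966 0.4347 0.066 ]
board 3 [0.5117 0.3246 0.066 ]
free 1 [0.6399 0.2072 0.066 ]
free 2 [0.5103 0.3089 0.066 ]
free 3 [0.523  0.1973 0.066 ]
[[0.7018 0.4753 0.147 ]
 [0.7317 0.2098 0.147 ]
 [0.623  0.1957 0.147 ]
 [0.5917 0.4575 0.147 ]]
choke [[0.40098688 0.13690084 0.01      ]] board [[0.57538848 0.38742562 0.02      ]]
```

```bash
python3 - <<'E'
import numpy as np
from scipy.spatial.transform import Rotation as Ro
from scipy.optimize import brentq
r=lambda a,d:Ro.from_euler(a,d,degrees=True)
def q6(p,yd,phi,s,Lt,d=.069):
    T=r('z',yd+90)*r('x',180)           # tool down, tool y at angle yd
    a=np.radians(yd); T=Ro.from_rotvec(np.radians(phi)*np.array([np.cos(a),np.sin(a),0]))*T
    w=np.array([*p,0])-Lt*T.apply([0,0,1])
    az=np.degrees(np.arctan2(w[1],w[0])); q1=az-np.degrees(np.arcsin(d/np.hypot(*w[:2])))
    M=(r('y',-s)*r('z',-q1)*T*r('z',-90))
    e=M.as_euler('ZYZ',degrees=True)
    return q1,e
print(q6((.2502,.5172),64.15,0,102,.25))
for Lt in(.2,.3):
  for s in (95,110):
    for phi in(-20,-10,0,10,20):
        print(Lt,s,phi,[np.round(np.r_[q6(p,yd,phi,s,Lt)],1) for p,yd in(((.55,-.082),8.6),((.48,.377),187))])
E
```

```text
(np.float64(57.28656940623091), array([ 7.15624803e-15,  7.80000000e+01, -6.86343059e+00]))
0.2 95 -20 [array([ -8.9, -19.4,  79.4, -14.8]), array([  25.5,   19.3,   79.1, -164.2])]
0.2 95 -10 [array([-12.2,  -9.4,  81.5, -19.7]), array([  28.6,    9.4,   81.4, -159.5])]
0.2 95 0 [array([-15.6,   0. ,  85. , -24.2]), array([  31.7,   -0. ,   85. , -155.3])]
0.2 95 10 [array([-18.8,   8.9,  89.6, -27.8]), array([  34.6,   -8.9,   89.7, -152. ])]
0.2 95 20 [array([-21.8,  17.2,  95.2, -30.4]), array([  37.2,  -17.3,   95.1, -149.8])]
0.2 110 -20 [array([ -8.9, -21. ,  65.3,  -9.4]), array([  25.5,   21. ,   65. , -169.6])]
0.2 110 -10 [array([-12.2, -10.2,  66.7, -17.1]), array([  28.6,   10.1,   66.6, -162.2])]
0.2 110 0 [array([-15.6,   0. ,  70. , -24.2]), array([  31.7,    0. ,   70. , -155.3])]
0.2 110 10 [array([-18.8,   9.2,  74.8, -30.2]), array([  34.6,   -9.2,   74.9, -149.7])]
0.2 110 20 [array([-21.8,  17.4,  80.9, -34.8]), array([  37.2,  -17.4,   80.8, -145.3])]
0.3 95 -20 [array([ -5.3, -19.7,  80.6, -11.4]), array([  22.2,   19.6,   80.2, -167.4])]
0.3 95 -10 [array([-10.5,  -9.5,  81.8, -18. ]), array([  27. ,    9.5,   81.7, -161.1])]
0.3 95 0 [array([-15.6,   0. ,  85. , -24.2]), array([  31.7,    0. ,   85. , -155.3])]
0.3 95 10 [array([-20.4,   8.7,  89.9, -29.4]), array([  35.9,   -8.7,   89.9, -150.7])]
0.3 95 20 [array([-24.6,  16.7,  96. , -33.1]), array([  39.8,  -16.8,   95.9, -147.4])]
0.3 110 -20 [array([ -5.3, -21.2,  66.5,  -6. ]), array([  22.2,   21.2,   66.1, -172.8])]
0.3 110 -10 [array([-10.5, -10.3,  67. , -15.3]), array([  27. ,   10.2,   66.9, -163.8])]
0.3 110 0 [array([-15.6,   0. ,  70. , -24.2]), array([  31.7,    0. ,   70. , -155.3])]
0.3 110 10 [array([-20.4,   9. ,  75.1, -31.7]), array([  35.9,   -9. ,   75.1, -148.3])]
0.3 110 20 [array([-24.6,  16.8,  81.7, -37.4]), array([  39.8,  -16.9,   81.5, -143. ])]
```

```bash
cat >> h.py <<'E'
from scipy.spatial.transform import Rotation as Ro
def tool(yd,phi=0,pitch=0):
    "yd deg; phi about closing axis, pitch about the horizontal normal to it (deg)"
    a=np.radians(yd); u=np.array([np.cos(a),np.sin(a),0]); v=np.array([-u[1],u[0],0])
    return Ro.from_rotvec(np.radians(pitch)*v)*Ro.from_rotvec(np.radians(phi)*u)*Ro.from_euler('z',yd+90,degrees=True)*Ro.from_euler('x',180,degrees=True)
def now():
    s=get_state(); q=s['ee_rot']; return s,s['position'],Ro.from_quat([q[1],q[2],q[3],q[0]])
def delta(p,T):
    s,x,R=now(); print('lin',(np.array(p)-x).round(4),'rot',(T*R.inv()).as_rotvec().round(4))
E
python3 -c "
from h import *
delta((.55,-.082,.14),tool(8.6,12))"
```

```text
lin [ 0.2997 -0.5992 -0.0906] rot [ 0.1761  0.1279 -0.9664]
```

>>> {"name": "send_rows", "arguments": {
  "increments": [
    {"gripper": -0.2,"linear": [0.05,-0.1,0],"delta_rot": [0.029,0.021,-0.161]},
    {"gripper": -0.2,"linear": [0.1,-0.2,0],"delta_rot": [0.058,0.042,-0.32]},
    {"gripper": -0.2,"linear": [0.15,-0.3,0],"delta_rot": [0.088,0.064,-0.48]},
    {"gripper": -0.2,"linear": [0.2,-0.4,0],"delta_rot": [0.117,0.085,-0.64]},
    {"gripper": -0.2,"linear": [0.25,-0.5,0],"delta_rot": [0.146,0.106,-0.8]},
    {"gripper": -0.2,"linear": [0.299,-0.6,0],"delta_rot": [0.176,0.128,-0.966]},
    {"gripper": -0.2,"linear": [0.299,-0.6,-0.04],"delta_rot": [0.176,0.128,-0.966]},
    {"gripper": -0.2,"linear": [0.299,-0.6,-0.09],"delta_rot": [0.176,0.128,-0.966]}
  ],
  "newtons": 80
}}

```text
clock: 0.95
position: [0.4293, 0.159, 0.2139]
ee_rot: [-0.078, 0.649, 0.753, 0.07]
contact_force: [1.7, -0.6, 0.1]
width: 0.051
gripper_force: 0.0
```

>>> {"name": "send_rows", "arguments": {
  "increments": [
    {"gripper": -0.2,"linear": [0,0,0],"delta_rot": [0,0,0]},
    {"gripper": -0.2,"linear": [0,0,0],"delta_rot": [0,0,0]}
  ]
}}

```text
clock: 1.15
position: [0.4284, 0.1605, 0.2127]
ee_rot: [-0.079, 0.65, 0.753, 0.068]
contact_force: [-0.1, 0.4, 1.1]
width: 0.0512
gripper_force: 0.0
```

```bash
python3 -c "
from h import *
delta((.55,-.082,.14),tool(8.6,12)); print(now()[0]['qpos'])
shot('scene','scene2.png')"
```

```text
lin [ 0.1216 -0.2425 -0.0727] rot [-0.0005 -0.0004  0.0032]
[ 0.03617767  0.10152536  1.80044814  0.21855628  1.27037427 -0.17878528]
```

View pics/scene2.png

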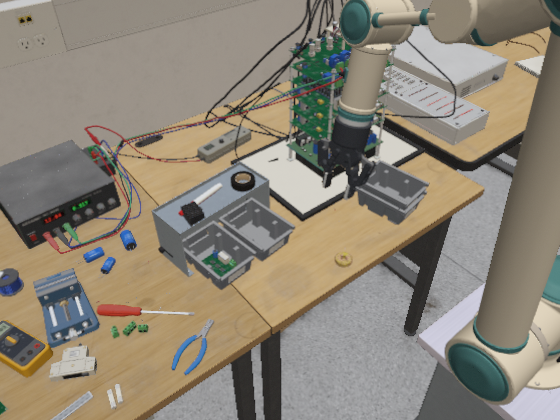

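The shelf bins and the nested pair are both clear now, with the board in the left bin at about (218,258). I'll enlarge both for the corner fit.

```bash
python3 - <<'E'
import cv2,numpy as np
s=cv2.imread('pics/scene2.png')
c=np.zeros((600,800,3),np.uint8)
c[:480,:395]=cv2.resize(s[212:292,180:246],(395,480),interpolation=cv2.INTER_CUBIC)[:, :395]
c[:420,400:]=cv2.resize(s[150:220,360:427],(400,420),interpolation=cv2.INTER_CUBIC)
cv2.imwrite('pics/crop2.png',c)
E
```

```text
(no output)
```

View pics/crop2.png

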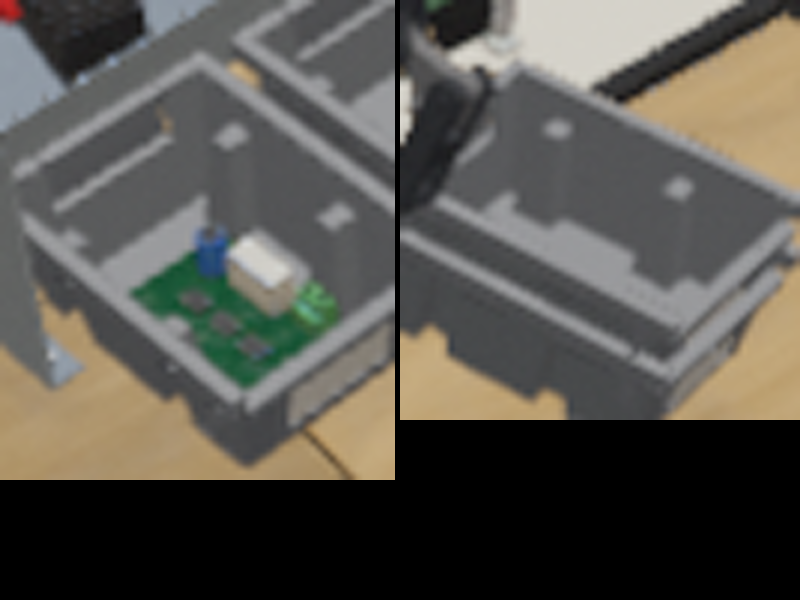

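```bash
python3 - <<'E'
from fit import *
D={n:optics.get_image(n) for n in('scene','top')}
sb=lambda x,y:(180+x*66/395-.4,212+y/6-.4); ss=lambda x,y:(360+(x-400)*67/400-.4,150+y/6-.4)
c=lambda x,y:(345+x/6-.42,180+y/6-.42); b=lambda x,y:(198+(x-400)/4-.375,130+y/4-.375)
board=[('scene',(43,-41,50),sb(232,135)),('scene',(-22,-41,50),sb(336,216)),('scene',(79,-57.5,66),sb(200,53)),
 ('top',(-78,57.5,60),b(474,320)),('top',(-78,-57.5,60),b(608,304)),('top',(-22,41,50),b(487,257)),('top',(-22,-41,50),b(582,258))]
spare=[('scene',(43,-41,50),ss(557,128)),('scene',(-22,-41,50),ss(680,188)),('scene',(79,-57.5,66),ss(519,63)),
 ('top',(79,57.5,66),c(68,103)),('top',(79,-57.5,66),c(281,70)),('top',(-78,57.5,60),c(111,385)),('top',(-78,-57.5,60),c(328,354)),
 ('top',(43,-41,50),c(257,142)),('top',(-22,-41,50),c(279,259))]
for n,L,z,g in(('board',board,0,(.58,.389,.12)),('spare',spare,.028,(.476,-.093,.15))):
    def f(p):
        r=[]
        for cam,l,u in L:
            l=np.array(l)/1e3; R=Ro.from_euler('z',p[2]) if 0 else None
            C,S=np.cos(p[2]),np.sin(p[2]); P=[p[0]+C*l[0]-S*l[1],p[1]+S*l[0]+C*l[1],l[2]+z]
            r.append(proj(D[cam],P)[0]-u)
        return np.array(r)
    q=least_squares(lambda p:f(p).ravel(),g,loss='soft_l1').x
    print(n,q[:2].round(4),np.degrees(q[2]).round(2)); print(f(q).round(1).tolist())
    print('grip',q[:2]+.075*np.array([np.cos(q[2]),np.sin(q[2])]))
E
```

```text
board [0.5801 0.3906] 7.56
[[-0.3, 0.6], [-0.0, 0.3], [0.2, -0.7], [-0.6, 0.6], [0.5, 0.7], [-0.1, -0.2], [0.5, -3.2]]
grip [0.65446293 0.40047209]
spare [ 0.4758 -0.0951] 9.19
[[0.3, 0.4], [0.1, 0.3], [-0.0, -1.3], [0.6, -0.6], [-0.4, -0.0], [1.3, 0.1], [-0.1, 0.1], [-0.6, 0.1], [-0.8, -0.0]]
grip [ 0.54988165 -0.08309887]
```

>>> {"name": "send_rows", "arguments": {
  "increments": [
    {"gripper": -0.2,"linear": [0.122,-0.243,0],"delta_rot": [0,0,0.008]},
    {"gripper": -0.2,"linear": [0.122,-0.243,0],"delta_rot": [0,0,0.008]},
    {"gripper": -0.2,"linear": [0.122,-0.243,0],"delta_rot": [0,0,0.008]},
    {"gripper": -0.2,"linear": [0.122,-0.243,0],"delta_rot": [0,0,0.008]},
    {"gripper": -0.2,"linear": [0.122,-0.243,0],"delta_rot": [0,0,0.008]},
    {"gripper": -0.2,"linear": [0.122,-0.243,0],"delta_rot": [0,0,0.008]},
    {"gripper": -0.2,"linear": [0.122,-0.243,-0.04],"delta_rot": [0,0,0.008]},
    {"gripper": -0.2,"linear": [0.122,-0.243,-0.073],"delta_rot": [0,0,0.008]}
  ]
}}

```text
clock: 2.1
position: [0.5514, -0.0806, 0.1398]
ee_rot: [-0.078, 0.645, 0.757, 0.069]
contact_force: [-0.8, -1.0, -0.4]
width: 0.0511
gripper_force: 0.0
```

>>> {"name": "send_rows", "arguments": {
  "increments": [
    {"gripper": -0.2,"linear": [0,0,0],"delta_rot": [0,0,0]},
    {"gripper": -0.2,"linear": [0,0,0],"delta_rot": [0,0,0]}
  ]
}}

```text
clock: 2.3
position: [0.5505, -0.0799, 0.1407]
ee_rot: [-0.079, 0.645, 0.757, 0.068]
contact_force: [0.2, -0.2, 0.4]
width: 0.0511
gripper_force: 0.0
```

```bash
python3 -c "
from h import *
delta((.55,-.083,.071),tool(9,12)); s=now()[0]; print(s['qpos'],s['width'],s['position'],s['contact_force'])"
```

```text
lin [-0.0005 -0.0031 -0.0697] rot [-0.0006  0.0011 -0.0035]
[-0.3881571   0.35816692  1.63959001  0.18851708  1.25877452 -0.61723258] 0.05107498533748588 [ 0.55049086 -0.0798844   0.14068121] [ 0.20245692 -0.2309945   0.35636923]
```

>>> {"name": "send_rows", "arguments": {
  "increments": [
    {"gripper": -0.2,"linear": [0,-0.003,-0.025],"delta_rot": [0,0,0]},
    {"gripper": -0.2,"linear": [0,-0.003,-0.05],"delta_rot": [0,0,0]},
    {"gripper": -0.2,"linear": [0,-0.003,-0.06],"delta_rot": [0,0,0]},
    {"gripper": -0.2,"linear": [0,-0.003,-0.068],"delta_rot": [0,0,0]},
    {"gripper": -0.2,"linear": [0,-0.003,-0.068],"delta_rot": [0,0,0]}
  ]
}}

```text
clock: 2.8
position: [0.5507, -0.0843, 0.0727]
ee_rot: [-0.079, 0.645, 0.757, 0.068]
contact_force: [-0.2, -0.6, 0.6]
width: 0.0513
gripper_force: 0.0
```

>>> {"name": "send_rows", "arguments": {
  "increments": [
    {"gripper": 0.3,"linear": [0,0,0],"delta_rot": [0,0,0]},
    {"gripper": 0.6,"linear": [0,0,0],"delta_rot": [0,0,0]},
    {"gripper": 0.8,"linear": [0,0,0],"delta_rot": [0,0,0]},
    {"gripper": 1,"linear": [0,0,0],"delta_rot": [0,0,0]},
    {"gripper": 1,"linear": [0,0,0],"delta_rot": [0,0,0]},
    {"gripper": 1,"linear": [0,0,0],"delta_rot": [0,0,0]}
  ],
  "newtons": 50
}}

```text
clock: 3.4
position: [0.5508, -0.0848, 0.073]
ee_rot: [-0.078, 0.645, 0.757, 0.069]
contact_force: [-0.1, -1.4, 5.6]
width: 0.0067
gripper_force: 51.2
```

>>> {"name": "send_rows", "arguments": {
  "increments": [
    {"gripper": 1,"linear": [0,0,0],"delta_rot": [0,0,0]},
    {"gripper": 1,"linear": [0,0,0.004],"delta_rot": [0,0,0]},
    {"gripper": 1,"linear": [0,0,0.008],"delta_rot": [0,0,0]},
    {"gripper": 1,"linear": [0,0,0.014],"delta_rot": [0,0,0]},
    {"gripper": 1,"linear": [0,0,0.02],"delta_rot": [0,0,0]},
    {"gripper": 1,"linear": [0,0,0.028],"delta_rot": [0,0,0]},
    {"gripper": 1,"linear": [0,0,0.036],"delta_rot": [0,0,0]},
    {"gripper": 1,"linear": [0,0,0.036],"delta_rot": [0,0,0]}
  ],
  "newtons": 90
}}

```text
clock: 4.2
position: [0.5512, -0.0849, 0.1097]
ee_rot: [-0.078, 0.645, 0.757, 0.069]
contact_force: [-0.0, 0.6, -3.6]
width: 0.0061
gripper_force: 88.7
```

```bash
python3 -c "
from h import *
s=now()[0]; print(s['qpos'],s['width'],s['position'],s['contact_force'],s['moment'])
d=shot('scene'); p=d['pixels'][110:230,340:440]; cv2.imwrite('pics/lift.png',cv2.resize(p,(500,600),interpolation=cv2.INTER_CUBIC))"
```

```text
[-0.39565622  0.38767539  1.67889482  0.1924947   1.1886528  -0.63638319] 0.006146768938226308 [ 0.55122078 -0.08490572  0.109665  ] [-0.02532926  0.6427071  -3.57683304] [-0.1532511  -0.19263177 -0.02688059]
```

View pics/lift.png

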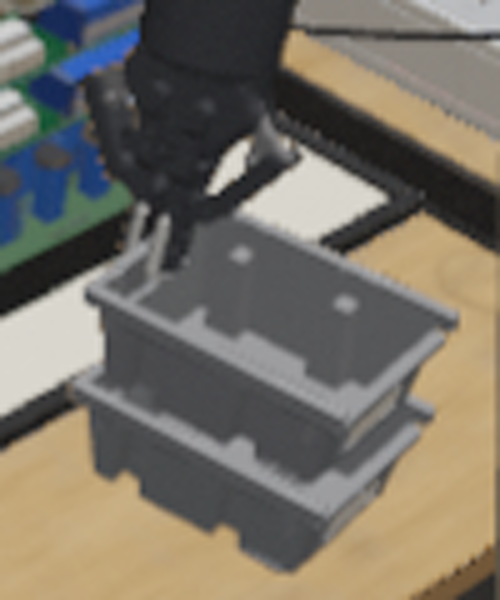

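The spare bin lifted free and the lower bin stayed put. Next I'll carry it left and back while turning it.

>>> {"name": "send_rows", "arguments": {
  "increments": [
    {"gripper": 1,"linear": [0,0,0.045],"delta_rot": [0,0,0]},
    {"gripper": 1,"linear": [-0.03,0.02,0.055],"delta_rot": [0,0,0.05]},
    {"gripper": 1,"linear": [-0.055,0.06,0.055],"delta_rot": [0,0,0.17]},
    {"gripper": 1,"linear": [-0.08,0.1,0.055],"delta_rot": [0,0,0.31]},
    {"gripper": 1,"linear": [-0.1,0.14,0.055],"delta_rot": [0,0,0.45]},
    {"gripper": 1,"linear": [-0.12,0.18,0.055],"delta_rot": [0,0,0.59]},
    {"gripper": 1,"linear": [-0.14,0.22,0.055],"delta_rot": [0,0,0.73]},
    {"gripper": 1,"linear": [-0.16,0.26,0.055],"delta_rot": [0,0,0.87]}
  ]
}}

```text
clock: 5.05
position: [0.3893, 0.1767, 0.1632]
ee_rot: [-0.1, 0.264, 0.959, 0.029]
contact_force: [0.7, -0.1, -2.2]
width: 0.0062
gripper_force: 89.0
```

>>> {"name": "send_rows", "arguments": {
  "increments": [
    {"gripper": 1,"linear": [0,0.03,0],"delta_rot": [0,0,0.14]},
    {"gripper": 1,"linear": [0,0.06,0],"delta_rot": [0,0,0.28]},
    {"gripper": 1,"linear": [0,0.08,0],"delta_rot": [0,0,0.42]},
    {"gripper": 1,"linear": [0,0.1,0],"delta_rot": [0,0,0.56]},
    {"gripper": 1,"linear": [0,0.11,0],"delta_rot": [0,0,0.7]},
    {"gripper": 1,"linear": [0,0.12,0],"delta_rot": [0,0,0.84]},
    {"gripper": 1,"linear": [0,0.12,0],"delta_rot": [0,0,0.98]},
    {"gripper": 1,"linear": [0,0.12,0],"delta_rot": [0,0,1.12]}
  ]
}}

```text
clock: 5.85
position: [0.39, 0.2959, 0.1627]
ee_rot: [-0.101, -0.286, 0.952, -0.029]
contact_force: [0.1, 0.5, -1.6]
width: 0.0057
gripper_force: 89.0
```

```bash
python3 -c "
from h import *
s,p,R=now(); print(s['qpos'],s['width'],p,s['contact_force'])
print(R.as_matrix().round(3), np.degrees(np.arctan2(*R.apply([0,1,0])[[1,0]])))"
```

```text
[ 0.51592106  0.31461934  1.64738712 -0.01231913  1.38953921 -1.63523975] 0.005741558658461851 [0.38995335 0.29587264 0.16271479] [ 0.06813676  0.4678079  -1.5814271 ]
[[-0.816 -0.551 -0.175]
 [-0.539  0.834 -0.113]
 [ 0.209  0.002 -0.978]] 123.44038443519338
```

>>> {"name": "send_rows", "arguments": {
  "increments": [
    {"gripper": 1,"linear": [0,0.02,0],"delta_rot": [0,0,0.14]},
    {"gripper": 1,"linear": [0,0.04,0],"delta_rot": [0,0,0.28]},
    {"gripper": 1,"linear": [0,0.06,0],"delta_rot": [0,0,0.42]},
    {"gripper": 1,"linear": [0.01,0.075,0],"delta_rot": [0,0,0.56]},
    {"gripper": 1,"linear": [0.02,0.075,0],"delta_rot": [0,0,0.7]},
    {"gripper": 1,"linear": [0.026,0.075,0],"delta_rot": [0,0,0.84]},
    {"gripper": 1,"linear": [0.026,0.075,0],"delta_rot": [0,0,0.98]},
    {"gripper": 1,"linear": [0.026,0.075,0],"delta_rot": [0,0,1.115]}
  ]
}}

```text
clock: 6.65
position: [0.4157, 0.3704, 0.1624]
ee_rot: [0.071, 0.747, -0.657, 0.077]
contact_force: [-0.2, 0.2, -2.5]
width: 0.006
gripper_force: 89.0
```

>>> {"name": "send_rows", "arguments": {
  "increments": [
    {"gripper": 1,"linear": [0,0,0],"delta_rot": [0,0,0]},
    {"gripper": 1,"linear": [0,0,0],"delta_rot": [0,0,0]},
    {"gripper": 1,"linear": [0,0,0],"delta_rot": [0,0,0]}
  ]
}}

```text
clock: 6.95
position: [0.4163, 0.3703, 0.163]
ee_rot: [0.07, 0.744, -0.66, 0.078]
contact_force: [-0.2, -0.1, -2.3]
width: 0.006
gripper_force: 89.0
```

```bash
python3 -c "
from h import *
s,p,R=now(); print(s['qpos'],s['width'],p,s['contact_force'])
print(R.as_matrix().round(3), np.degrees(np.arctan2(*R.apply([0,1,0])[[1,0]])))
d=shot('scene'); a=d['pixels'][155:305,150:290]; t=shot('top')['pixels'][140:240,190:290]
c=np.zeros((600,800,3),np.uint8); c[:450,:420]=cv2.resize(a,(420,450),interpolation=cv2.INTER_CUBIC); c[:380,420:]=cv2.resize(t,(380,380),interpolation=cv2.INTER_CUBIC)
cv2.imwrite('pics/hover.png',c)"
```

```text
[ 0.71437643  0.36897046  1.5609628  -0.17684028  1.33518516 -2.49475614] 0.005953419076362848 [0.41630401 0.37033505 0.16302387] [-0.169938   -0.07687531 -2.33990744]
[[ 0.117 -0.993  0.023]
 [-0.971 -0.119 -0.206]
 [ 0.208  0.002 -0.978]] -173.15937442801675
```

View pics/hover.png

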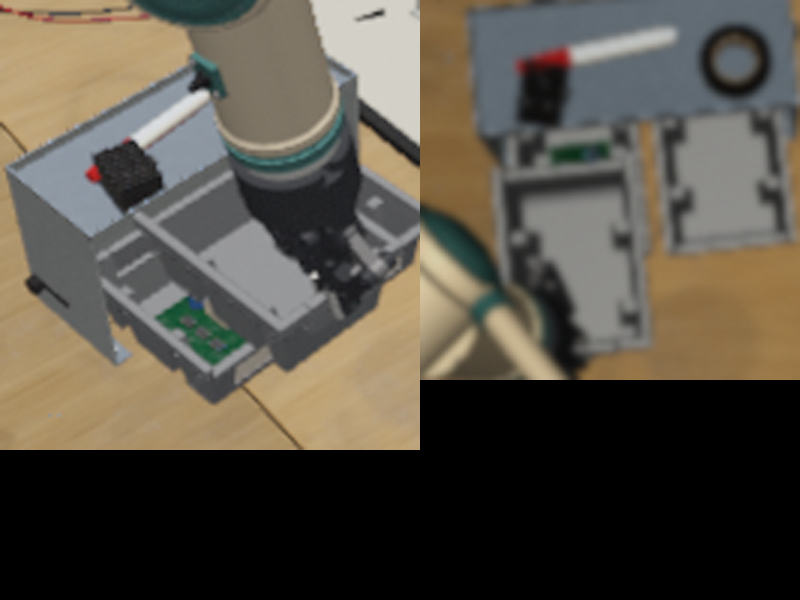

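```bash
cat > chk.py <<'E'
from h import *
import sys
s,p,R=now(); yd=np.arctan2(*R.apply([0,1,0])[[1,0]])
def pts(pitch,L,dy=-.0018,p=p,yd=yd):
    # bin frame: TCP at (75,dy,44.5mm)
    l=np.array(L)/1e3-[.075,dy,.0445]
    return p+(Ro.from_euler('z',yd)*Ro.from_euler('y',np.radians(pitch))).apply(l)
E
python3 - <<'E'
from chk import *
L=[(-79,-57.5,66),(-79,57.5,66),(79,-57.5,66),(79,57.5,66),(-22,41,50),(43,41,50),(-22,-41,50)]
D={n:optics.get_image(n) for n in('scene','top')}
for pi in(0,-3,3):
  for n,o,k,off in(('scene',(150,155),3,0),('top',(190,140),3.8,420)):
    u=(proj(D[n],pts(pi,L))+.5-np.array(o))*k+[off,0]; print(pi,n,u.round(0).tolist())
  print(pts(pi,[(-65,0,0)])[0].round(4))
E
```

```text
0 scene [[134.0, 211.0], [256.0, 136.0], [283.0, 328.0], [406.0, 240.0], [292.0, 198.0], [354.0, 243.0], [205.0, 255.0]]
0 top [[492.0, 165.0], [635.0, 151.0], [508.0, 360.0], [653.0, 345.0], [622.0, 225.0], [630.0, 305.0], [521.0, 236.0]]
[0.5557 0.3853 0.1186]
-3 scene [[134.0, 218.0], [256.0, 143.0], [282.0, 327.0], [405.0, 239.0], [292.0, 203.0], [354.0, 244.0], [206.0, 260.0]]
-3 top [[493.0, 166.0], [635.0, 152.0], [508.0, 359.0], [653.0, 344.0], [623.0, 226.0], [630.0, 305.0], [522.0, 237.0]]
[0.5532 0.385  0.1113]
3 scene [[133.0, 203.0], [257.0, 128.0], [284.0, 329.0], [408.0, 241.0], [292.0, 194.0], [354.0, 241.0], [205.0, 250.0]]
3 top [[491.0, 165.0], [634.0, 150.0], [509.0, 362.0], [653.0, 347.0], [622.0, 225.0], [630.0, 305.0], [520.0, 235.0]]
[0.5578 0.3856 0.1259]
```

The turned bin is where I predicted, within about 3 mm, and close to level. I'll lower it to just above lip height, still clear of the deck.

>>> {"name": "send_rows", "arguments": {
  "increments": [
    {"gripper": 1,"linear": [0,0,-0.025],"delta_rot": [0,0,0.005]},
    {"gripper": 1,"linear": [0,0,-0.045],"delta_rot": [0,0,0.005]},
    {"gripper": 1,"linear": [0,0.001,-0.056],"delta_rot": [0,0,0.005]},
    {"gripper": 1,"linear": [0,0.001,-0.056],"delta_rot": [0,0,0.005]},
    {"gripper": 1,"linear": [0,0.001,-0.056],"delta_rot": [0,0,0.005]}
  ]
}}

```text
clock: 7.65
position: [0.4167, 0.3717, 0.1075]
ee_rot: [0.069, 0.746, -0.657, 0.078]
contact_force: [0.6, -0.3, -2.3]
width: 0.0063
gripper_force: 89.0
```

```bash
python3 -c "
from h import *
s,p,R=now(); print(s['qpos'][5],s['width'],p,s['contact_force'],s['moment'])
a=shot('scene')['pixels'][180:300,165:285]; t=shot('top')['pixels'][150:240,205:295]
c=np.zeros((600,800,3),np.uint8); c[:400,:400]=cv2.resize(a,(400,400),interpolation=cv2.INTER_CUBIC); c[:400,400:]=cv2.resize(t,(400,400),interpolation=cv2.INTER_CUBIC)
cv2.imwrite('pics/low.png',c)"
```

```text
-2.476418956238352 0.006256640365965929 [0.41671097 0.37166365 0.10754651] [ 0.59469143 -0.26101531 -2.31153875] [0.18756335 0.1760835  0.0013928 ]
```

View pics/low.png

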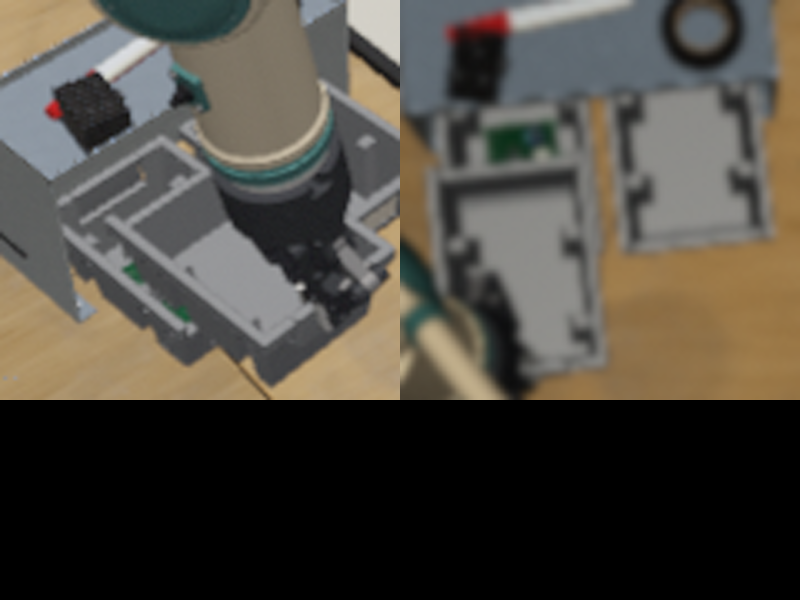

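>>> {"name": "send_rows", "arguments": {
  "increments": [
    {"gripper": 1,"linear": [0.015,0.002,0],"delta_rot": [0,0,0]},
    {"gripper": 1,"linear": [0.03,0.004,0],"delta_rot": [0,0,0]},
    {"gripper": 1,"linear": [0.042,0.0055,0],"delta_rot": [0,0,0]},
    {"gripper": 1,"linear": [0.052,0.007,0],"delta_rot": [0,0,0]},
    {"gripper": 1,"linear": [0.061,0.008,0],"delta_rot": [0,0,0]},
    {"gripper": 1,"linear": [0.061,0.008,0],"delta_rot": [0,0,0]},
    {"gripper": 1,"linear": [0.061,0.008,0],"delta_rot": [0,0,0]}
  ]
}}

```text
clock: 8.45
position: [0.477, 0.3792, 0.1069]
ee_rot: [0.07, 0.746, -0.657, 0.078]
contact_force: [-0.1, 0.3, -2.5]
width: 0.0059
gripper_force: 89.0
```

>>> {"name": "send_rows", "arguments": {
  "increments": [
    {"gripper": 1,"linear": [0.002,0,0],"delta_rot": [-0.004,0.03,0]},
    {"gripper": 1,"linear": [0.004,0,0],"delta_rot": [-0.008,0.06,0]},
    {"gripper": 1,"linear": [0.004,0,-0.002],"delta_rot": [-0.008,0.06,0]},
    {"gripper": 1,"linear": [0.004,0,-0.004],"delta_rot": [-0.008,0.06,0]},
    {"gripper": 1,"linear": [0.004,0,-0.004],"delta_rot": [-0.008,0.06,0]}
  ]
}}

```text
clock: 8.95
position: [0.4803, 0.3791, 0.1028]
ee_rot: [0.093, 0.748, -0.654, 0.058]
contact_force: [-0.2, 0.1, -3.3]
width: 0.0059
gripper_force: 89.0
```

>>> {"name": "send_rows", "arguments": {
  "increments": [
    {"gripper": 1,"linear": [0,0,-0.001],"delta_rot": [0,0,0]},
    {"gripper": 1,"linear": [0,0,-0.002],"delta_rot": [0,0,0]},
    {"gripper": 1,"linear": [0,0,-0.002],"delta_rot": [0,0,0]}
  ]
}}

```text
clock: 9.25
position: [0.4811, 0.3795, 0.1014]
ee_rot: [0.092, 0.748, -0.655, 0.058]
contact_force: [-1.1, -0.7, -2.6]
width: 0.006
gripper_force: 89.1
```

```bash
python3 -c "
from h import *
s,p,R=now(); print(s['qpos'][5],s['width'],p,s['contact_force'],s['moment'])"
```

```text
-2.577653075306265 0.0060094739581161 [0.48106342 0.37947084 0.10142727] [-1.13102896 -0.73050984 -2.59280516] [0.14002368 0.12600943 0.01310815]
```

>>> {"name": "send_rows", "arguments": {
  "increments": [
    {"gripper": 1,"linear": [0,0,-0.001],"delta_rot": [0,0,0]},
    {"gripper": 1,"linear": [0,0,-0.002],"delta_rot": [0,0,0]},
    {"gripper": 1,"linear": [0,0,-0.002],"delta_rot": [0,0,0]}
  ]
}}

```text
clock: 9.55
position: [0.481, 0.3795, 0.1012]
ee_rot: [0.092, 0.748, -0.655, 0.058]
contact_force: [-4.2, -0.4, 8.3]
width: 0.0061
gripper_force: 90.6
```

>>> {"name": "send_rows", "arguments": {
  "increments": [
    {"gripper": 1,"linear": [0,0,-0.001],"delta_rot": [0,0,0]},
    {"gripper": 1,"linear": [0,0,-0.002],"delta_rot": [0,0,0]},
    {"gripper": 1,"linear": [0,0,-0.002],"delta_rot": [0,0,0]}
  ]
}}

```text
clock: 9.85
position: [0.4808, 0.3795, 0.101]
ee_rot: [0.092, 0.748, -0.655, 0.058]
contact_force: [-5.9, -0.7, 15.6]
width: 0.0058
gripper_force: 91.7
```

```bash
python3 -c "
from h import *
s,p,R=now(); print(s['qpos'][5],s['width'],p,s['contact_force'],s['moment'])
a=shot('scene')['pixels'][180:300,165:285]; t=shot('top')['pixels'][150:240,205:295]
c=np.zeros((400,800,3),np.uint8); c[:400,:400]=cv2.resize(a,(400,400),interpolation=cv2.INTER_CUBIC); c[:400,400:]=cv2.resize(t,(400,400),interpolation=cv2.INTER_CUBIC)
cv2.imwrite('pics/down.png',c)"
```

```text
-2.576322530081446 0.0058231563609774375 [0.48081646 0.37947119 0.10101868] [-5.93899452 -0.72347788 15.60086661] [-0.48247327  0.83501812 -0.14420178]
```

View pics/down.png

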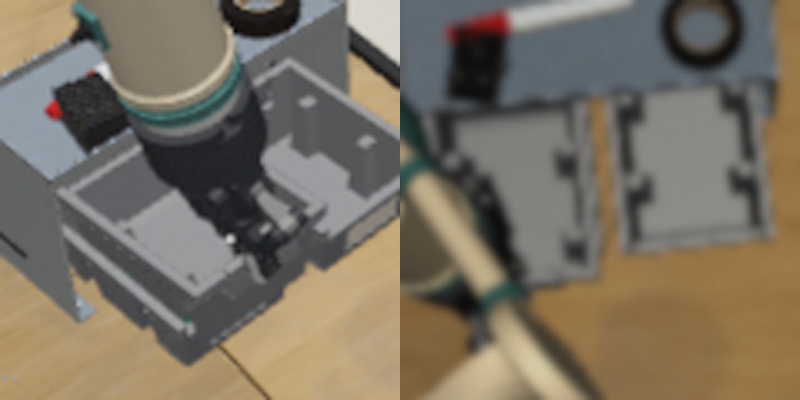

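>>> {"name": "send_rows", "arguments": {
  "increments": [
    {"gripper": 1,"linear": [0,0,0.002],"delta_rot": [0,0,0]},
    {"gripper": 1,"linear": [0,0,0.003],"delta_rot": [0,0,0]},
    {"gripper": 1,"linear": [0,0,0.003],"delta_rot": [0,0,0]}
  ],
  "newtons": 50
}}

```text
clock: 10.25
position: [0.4813, 0.3796, 0.1012]
ee_rot: [0.092, 0.748, -0.655, 0.058]
contact_force: [-2.3, 0.3, 8.6]
width: 0.006
gripper_force: 90.3
```

```bash
python3 -c "
from h import *
s,p,R=now(); print(s['qpos'][5],s['width'],p,s['contact_force'],s['moment'])"
```

```text
-2.5774178618206993 0.005989286064247868 [0.48129174 0.37959651 0.10117872] [-2.3341277   0.338784    8.56355845] [-0.1167328   0.47750723 -0.08298782]
```

>>> {"name": "send_rows", "arguments": {
  "increments": [
    {"gripper": 1,"linear": [0,0,0.002],"delta_rot": [0,0,0]},
    {"gripper": 1,"linear": [0,0,0.002],"delta_rot": [0,0,0]},
    {"gripper": 0.7,"linear": [0,0,0.002],"delta_rot": [0,0,0]},
    {"gripper": 0.4,"linear": [0,0,0.002],"delta_rot": [0,0,0]},
    {"gripper": 0.1,"linear": [0,0,0.002],"delta_rot": [0,0,0]},
    {"gripper": 0.1,"linear": [0,0,0.002],"delta_rot": [0,0,0]}
  ]
}}

```text
clock: 10.85
position: [0.4815, 0.3794, 0.1022]
ee_rot: [0.092, 0.748, -0.655, 0.058]
contact_force: [-0.3, 0.5, 0.3]
width: 0.0382
gripper_force: 0.0
```

```bash
python3 -c "
from h import *
s,p,R=now(); print(s['qpos'][5],s['width'],p,s['contact_force'],s['moment'])"
```

```text
-2.578027505173764 0.038218402439694876 [0.48147917 0.37942292 0.10222465] [-0.29381137  0.50874843  0.29783322] [ 0.05131444 -0.01329713  0.0098494 ]
```

Released without load. I'll rise clear, back off, close the fingers and take a look.

>>> {"name": "send_rows", "arguments": {
  "increments": [
    {"gripper": 0.1,"linear": [0,0,0.02],"delta_rot": [0,0,0]},
    {"gripper": 0.1,"linear": [0,0,0.045],"delta_rot": [0,0,0]},
    {"gripper": 0.1,"linear": [0,0,0.065],"delta_rot": [0,0,0]},
    {"gripper": 0.5,"linear": [-0.03,-0.005,0.065],"delta_rot": [0.004,-0.03,0]},
    {"gripper": 1,"linear": [-0.065,-0.01,0.065],"delta_rot": [0.008,-0.06,0]},
    {"gripper": 1,"linear": [-0.065,-0.01,0.065],"delta_rot": [0.008,-0.06,0]},
    {"gripper": 1,"linear": [-0.065,-0.01,0.065],"delta_rot": [0.008,-0.06,0]}
  ]
}}

```text
clock: 11.55
position: [0.4157, 0.3695, 0.1678]
ee_rot: [0.069, 0.747, -0.657, 0.078]
contact_force: [0.4, 0.3, -0.0]
width: -0.0002
gripper_force: 0.0
```

```bash
python3 -c "
from h import *
s,p,R=now(); print(s['qpos'],s['width'],p,s['contact_force'],s['moment']); print(R.as_matrix().round(3))
a=shot('scene')['pixels'][180:300,165:285]; t=shot('top')['pixels'][150:240,205:295]
c=np.zeros((400,800,3),np.uint8); c[:400,:400]=cv2.resize(a,(400,400),interpolation=cv2.INTER_CUBIC); c[:400,400:]=cv2.resize(t,(400,400),interpolation=cv2.INTER_CUBIC)
cv2.imwrite('pics/rel.png',c)"
```

```text
[ 0.71481159  0.36244793  1.55853278 -0.17798917  1.34130151 -2.5037498 ] -0.00017505132926552076 [0.41570071 0.36948129 0.16780656] [ 0.40264962  0.31082921 -0.03414207] [ 0.14902902 -0.04089763  0.00843793]
[[ 0.125 -0.992  0.026]
 [-0.97  -0.128 -0.206]
 [ 0.207  0.    -0.978]]
```

View pics/rel.png

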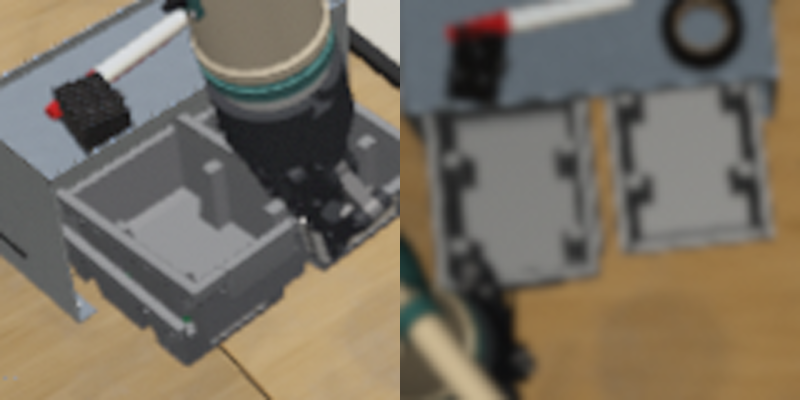

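The spare bin rests on the board bin with its card end over the lip, and its grip end faces the robot. The neighbouring bin hasn't moved. Now I'll go down outside the grip and push by feel.

>>> {"name": "send_rows", "arguments": {
  "increments": [
    {"gripper": 1,"linear": [0,0,-0.03],"delta_rot": [0,0,0]},
    {"gripper": 1,"linear": [0,0,-0.06],"delta_rot": [0,0,0]},
    {"gripper": 1,"linear": [0,0,-0.082],"delta_rot": [0,0,0]},
    {"gripper": 1,"linear": [0.015,0.002,-0.082],"delta_rot": [0,0,0]},
    {"gripper": 1,"linear": [0.025,0.003,-0.082],"delta_rot": [0,0,0]},
    {"gripper": 1,"linear": [0.03,0.004,-0.082],"delta_rot": [0,0,0]},
    {"gripper": 1,"linear": [0.034,0.0045,-0.082],"delta_rot": [0,0,0]},
    {"gripper": 1,"linear": [0.034,0.0045,-0.082],"delta_rot": [0,0,0]}
  ]
}}

```text
clock: 12.45
position: [0.4516, 0.3744, 0.0861]
ee_rot: [0.068, 0.746, -0.658, 0.078]
contact_force: [-0.1, 0.3, -0.3]
width: -0.0002
gripper_force: 0.0
```

>>> {"name": "send_rows", "arguments": {
  "increments": [
    {"gripper": 1,"linear": [0.002,0.0003,0],"delta_rot": [0,0,0]},
    {"gripper": 1,"linear": [0.004,0.0005,0],"delta_rot": [0,0,0]},
    {"gripper": 1,"linear": [0.006,0.0008,0],"delta_rot": [0,0,0]},
    {"gripper": 1,"linear": [0.008,0.001,0],"delta_rot": [0,0,0]}
  ]
}}

```text
clock: 12.85
position: [0.4583, 0.375, 0.0853]
ee_rot: [0.069, 0.746, -0.657, 0.078]
contact_force: [0.5, 0.2, -0.5]
width: 0.0002
gripper_force: 0.0
```

>>> {"name": "send_rows", "arguments": {
  "increments": [
    {"gripper": 1,"linear": [0.002,0.0003,0],"delta_rot": [0,0,0]},
    {"gripper": 1,"linear": [0.004,0.0005,0],"delta_rot": [0,0,0]},
    {"gripper": 1,"linear": [0.006,0.0008,0],"delta_rot": [0,0,0]}
  ]
}}

```text
clock: 13.15
position: [0.4638, 0.3756, 0.0851]
ee_rot: [0.07, 0.746, -0.657, 0.077]
contact_force: [-2.6, -0.2, 0.2]
width: 0.0002
gripper_force: 0.9
```

>>> {"name": "send_rows", "arguments": {
  "increments": [
    {"gripper": 1,"linear": [0.002,0.0003,0],"delta_rot": [0,0,0]},
    {"gripper": 1,"linear": [0.004,0.0005,0],"delta_rot": [0,0,0]}
  ]
}}

```text
clock: 13.35
position: [0.4673, 0.376, 0.0852]
ee_rot: [0.071, 0.746, -0.657, 0.077]
contact_force: [-4.1, -0.2, 1.8]
width: -0.0001
gripper_force: 2.1
```

>>> {"name": "send_rows", "arguments": {
  "increments": [
    {"gripper": 1,"linear": [0.002,0.0003,0],"delta_rot": [0,0,0]},
    {"gripper": 1,"linear": [0.004,0.0005,0],"delta_rot": [0,0,0]}
  ]
}}

```text
clock: 13.55
position: [0.4718, 0.3767, 0.0852]
ee_rot: [0.07, 0.746, -0.657, 0.078]
contact_force: [-4.6, -0.4, 2.2]
width: 0.0
gripper_force: 1.9
```

>>> {"name": "send_rows", "arguments": {
  "increments": [
    {"gripper": 1,"linear": [0.002,0.0003,0],"delta_rot": [0,0,0]},
    {"gripper": 1,"linear": [0.004,0.0005,0],"delta_rot": [0,0,0]}
  ]
}}

```text
clock: 13.75
position: [0.4762, 0.3773, 0.0852]
ee_rot: [0.07, 0.746, -0.657, 0.078]
contact_force: [-4.1, 0.8, 2.1]
width: -0.0001
gripper_force: 1.9
```

>>> {"name": "send_rows", "arguments": {
  "increments": [
    {"gripper": 1,"linear": [0.002,0.0003,0],"delta_rot": [0,0,0]},
    {"gripper": 1,"linear": [0.004,0.0005,0],"delta_rot": [0,0,0]}
  ]
}}

```text
clock: 13.95
position: [0.4804, 0.3778, 0.0852]
ee_rot: [0.07, 0.746, -0.657, 0.078]
contact_force: [-4.6, 0.6, 2.3]
width: 0.0005
gripper_force: 1.9
```

>>> {"name": "send_rows", "arguments": {
  "increments": [
    {"gripper": 1,"linear": [0.002,0.0003,0],"delta_rot": [0,0,0]},
    {"gripper": 1,"linear": [0.004,0.0005,0],"delta_rot": [0,0,0]}
  ]
}}

```text
clock: 14.15
position: [0.4844, 0.3782, 0.0852]
ee_rot: [0.07, 0.746, -0.657, 0.078]
contact_force: [-4.2, 0.5, 2.9]
width: -0.0003
gripper_force: 1.9
```

>>> {"name": "send_rows", "arguments": {
  "increments": [
    {"gripper": 1,"linear": [0.002,0.0003,0],"delta_rot": [0,0,0]},
    {"gripper": 1,"linear": [0.004,0.0005,0],"delta_rot": [0,0,0]}
  ]
}}

```text
clock: 14.35
position: [0.4885, 0.3788, 0.0852]
ee_rot: [0.07, 0.746, -0.657, 0.078]
contact_force: [-4.5, -0.4, 1.8]
width: -0.0
gripper_force: 1.9
```

>>> {"name": "send_rows", "arguments": {
  "increments": [
    {"gripper": 1,"linear": [0.002,0.0003,0],"delta_rot": [0,0,0]},
    {"gripper": 1,"linear": [0.004,0.0005,0],"delta_rot": [0,0,0]}
  ]
}}

```text
clock: 14.55
position: [0.4924, 0.3792, 0.0852]
ee_rot: [0.07, 0.746, -0.657, 0.078]
contact_force: [-4.6, 0.3, 2.3]
width: -0.0001
gripper_force: 2.0
```

>>> {"name": "send_rows", "arguments": {
  "increments": [
    {"gripper": 1,"linear": [0.002,0.0003,0],"delta_rot": [0,0,0]},
    {"gripper": 1,"linear": [0.004,0.0005,0],"delta_rot": [0,0,0]}
  ]
}}

```text
clock: 14.75
position: [0.4964, 0.3797, 0.0852]
ee_rot: [0.07, 0.746, -0.657, 0.078]
contact_force: [-3.7, -0.3, 2.1]
width: -0.0002
gripper_force: 2.1
```

>>> {"name": "send_rows", "arguments": {
  "increments": [
    {"gripper": 1,"linear": [0.002,0.0003,0],"delta_rot": [0,0,0]},
    {"gripper": 1,"linear": [0.004,0.0005,0],"delta_rot": [0,0,0]}
  ]
}}

```text
clock: 14.95
position: [0.5004, 0.3802, 0.0852]
ee_rot: [0.07, 0.746, -0.657, 0.078]
contact_force: [-3.8, -0.5, 1.8]
width: 0.0006
gripper_force: 2.2
```

>>> {"name": "send_rows", "arguments": {
  "increments": [
    {"gripper": 1,"linear": [0.0015,0.0002,0],"delta_rot": [0,0,0]},
    {"gripper": 1,"linear": [0.003,0.0004,0],"delta_rot": [0,0,0]}
  ]
}}

```text
clock: 15.15
position: [0.5034, 0.3806, 0.0852]
ee_rot: [0.07, 0.746, -0.657, 0.078]
contact_force: [-3.5, -0.3, 2.3]
width: 0.0001
gripper_force: 2.3
```

>>> {"name": "send_rows", "arguments": {
  "increments": [
    {"gripper": 1,"linear": [0.0015,0.0002,0],"delta_rot": [0,0,0]},
    {"gripper": 1,"linear": [0.003,0.0004,0],"delta_rot": [0,0,0]}
  ]
}}

```text
clock: 15.35
position: [0.5059, 0.3808, 0.0849]
ee_rot: [0.07, 0.746, -0.657, 0.078]
contact_force: [-4.0, 0.3, 0.4]
width: 0.0002
gripper_force: 2.2
```

>>> {"name": "send_rows", "arguments": {
  "increments": [
    {"gripper": 1,"linear": [0.0015,0.0002,0],"delta_rot": [0,0,0]},
    {"gripper": 1,"linear": [0.003,0.0004,0],"delta_rot": [0,0,0]}
  ]
}}

```text
clock: 15.55
position: [0.5089, 0.3813, 0.085]
ee_rot: [0.07, 0.746, -0.657, 0.078]
contact_force: [-5.1, -1.0, 2.1]
width: -0.0001
gripper_force: 2.7
```

```bash
python3 -c "
from h import *
s,p,R=now(); print(s['contact_force'],s['moment'],p)"
```

```text
[-5.14415928 -1.0127287   2.0654911 ] [ 0.04999837  0.76196434 -0.16466243] [0.50887964 0.38126187 0.08498071]
```

>>> {"name": "send_rows", "arguments": {
  "increments": [
    {"gripper": 1,"linear": [0.0015,0.0002,0],"delta_rot": [0,0,0]},
    {"gripper": 1,"linear": [0.003,0.0004,0],"delta_rot": [0,0,0]}
  ]
}}

```text
clock: 15.75
position: [0.5113, 0.3816, 0.0849]
ee_rot: [0.07, 0.746, -0.657, 0.077]
contact_force: [-1.0, -0.2, 0.5]
width: -0.0002
gripper_force: 0.4
```

>>> {"name": "send_rows", "arguments": {
  "increments": [
    {"gripper": 1,"linear": [0.0015,0.0002,0],"delta_rot": [0,0,0]},
    {"gripper": 1,"linear": [0.003,0.0004,0],"delta_rot": [0,0,0]}
  ]
}}

```text
clock: 15.95
position: [0.5166, 0.3824, 0.0853]
ee_rot: [0.069, 0.746, -0.657, 0.079]
contact_force: [-0.4, -0.2, -1.1]
width: 0.0001
gripper_force: 0.5
```

>>> {"name": "send_rows", "arguments": {
  "increments": [
    {"gripper": 1,"linear": [0.0015,0.0002,0],"delta_rot": [0,0,0]},
    {"gripper": 1,"linear": [0.003,0.0004,0],"delta_rot": [0,0,0]}
  ]
}}

```text
clock: 16.15
position: [0.5189, 0.3826, 0.0852]
ee_rot: [0.069, 0.746, -0.657, 0.078]
contact_force: [-0.3, -0.2, -0.6]
width: -0.0003
gripper_force: 0.6
```

```bash
python3 -c "
from h import *
s,p,R=now(); print(s['contact_force'],s['moment'],p)
shot('scene','s_a.png');shot('top','t_a.png')
a=cv2.imread('pics/scene2.png');b=cv2.imread('pics/s_a.png')
from fit import *
# front bottom edge of board bin, seen in scene: profile along bin axis on its +y side wall
d=optics.get_image('scene')
th=np.radians(7.4);o=np.array([.580,.3905]);u=np.array([np.cos(th),np.sin(th)]);v=np.array([-u[1],u[0]])
for nm,im in(('before',a),('now',b)):
  g=cv2.GaussianBlur(cv2.cvtColor(im,cv2.COLOR_BGR2GRAY),(3,3),0)
  for z,yb in((.004,0),(.03,.045)):
    xs=np.arange(-.11,.01,.003); P=np.c_[o+xs[:,None]*u+yb*v,np.full(len(xs),z)]
    q=proj(d,P).astype(np.float32); print(nm,z,yb,cv2.remap(g,q[None,:,0],q[None,:,1],1)[0].tolist())
"
```

```text
[-0.31232033 -0.23236136 -0.62714875] [ 0.04171399  0.16582598 -0.06228302] [0.51886067 0.38256395 0.08517423]
before 0.004 0 [167, 166, 166, 168, 171, 172, 173, 172, 170, 167, 164, 164, 164, 164, 160, 141, 114, 109, 121, 128, 126, 116, 109, 125, 145, 145, 119, 86, 70, 75, 83, 86, 84, 79, 75, 79, 85, 88, 85, 81]
before 0.03 0.045 [145, 144, 144, 144, 145, 146, 148, 149, 148, 133, 102, 76, 70, 69, 69, 70, 72, 76, 80, 83, 86, 83, 79, 79, 80, 79, 81, 80, 80, 87, 90, 81, 77, 78, 77, 78, 79, 79, 79, 78]
now 0.004 0 [169, 168, 168, 170, 173, 175, 175, 174, 172, 169, 167, 166, 166, 166, 165, 165, 167, 169, 168, 167, 165, 166, 168, 168, 169, 171, 170, 153, 121, 109, 121, 133, 133, 131, 125, 118, 127, 140, 120, 94]
now 0.03 0.045 [147, 146, 147, 147, 148, 149, 150, 151, 151, 151, 152, 154, 154, 154, 154, 155, 154, 153, 153, 154, 152, 139, 109, 82, 72, 72, 72, 72, 72, 72, 73, 75, 77, 77, 76, 77, 83, 87, 83, 76]
```

Force fell at x = 0.511, which fits the bin dropping off the lip. The lower bin has slid back about 36 mm. I'll keep going gently until it feels firm.

>>> {"name": "send_rows", "arguments": {
  "increments": [
    {"gripper": 1,"linear": [0.001,0.0001,0],"delta_rot": [0,0,0]},
    {"gripper": 1,"linear": [0.002,0.0003,0],"delta_rot": [0,0,0]}
  ]
}}

```text
clock: 16.5
position: [0.5201, 0.3829, 0.0853]
ee_rot: [0.07, 0.746, -0.657, 0.078]
contact_force: [-2.2, -1.1, 0.1]
width: 0.0001
gripper_force: 0.8
```

>>> {"name": "send_rows", "arguments": {
  "increments": [
    {"gripper": 1,"linear": [0.001,0.0001,0],"delta_rot": [0,0,0]},
    {"gripper": 1,"linear": [0.002,0.0003,0],"delta_rot": [0,0,0]}
  ]
}}

```text
clock: 16.7
position: [0.5221, 0.383, 0.0852]
ee_rot: [0.07, 0.746, -0.657, 0.078]
contact_force: [-1.6, -0.2, 0.8]
width: 0.0001
gripper_force: 0.8
```

>>> {"name": "send_rows", "arguments": {
  "increments": [
    {"gripper": 1,"linear": [0.001,0.0001,0],"delta_rot": [0,0,0]},
    {"gripper": 1,"linear": [0.002,0.0003,0],"delta_rot": [0,0,0]}
  ]
}}

```text
clock: 16.9
position: [0.5244, 0.3836, 0.0851]
ee_rot: [0.069, 0.746, -0.657, 0.078]
contact_force: [-0.7, -0.9, 0.2]
width: 0.0
gripper_force: 0.6
```

```bash
cat > front.py <<'E'
from h import *
import sys
s,p,R=now(); print(s['contact_force'].round(2),p.round(4))
d=optics.get_image('scene')
th=np.radians(7.4);o=np.array([.580,.3905]);u=np.array([np.cos(th),np.sin(th)]);v=np.array([-u[1],u[0]])
g=cv2.GaussianBlur(cv2.cvtColor(d['pixels'],cv2.COLOR_BGR2GRAY),(3,3),0)
for z,yb in((.03,.045),(.02,.045),(.09,.05),(.1,.05)):
    xs=np.arange(-.11,.02,.003); P=np.c_[o+xs[:,None]*u+yb*v,np.full(len(xs),z)]
    q=proj(d,P).astype(np.float32); print(z,yb,cv2.remap(g,q[None,:,0],q[None,:,1],1)[0].tolist())
cv2.imwrite('pics/'+sys.argv[1],d['pixels'])
E
python3 front.py s_b.png
```

```text
[-0.67 -0.92  0.24] [0.5244 0.3836 0.0851]
0.03 0.045 [147, 145, 147, 147, 147, 148, 149, 151, 151, 151, 152, 153, 154, 154, 155, 155, 153, 152, 152, 154, 152, 139, 109, 81, 72, 72, 72, 72, 72, 72, 74, 76, 77, 77, 76, 76, 83, 86, 82, 75, 71, 71, 72, 72]
0.02 0.045 [153, 152, 148, 146, 146, 146, 147, 147, 148, 150, 151, 152, 152, 153, 153, 154, 155, 155, 154, 153, 153, 154, 155, 147, 126, 98, 80, 77, 75, 76, 78, 80, 81, 83, 84, 86, 95, 108, 124, 126, 114, 94, 85, 83]
0.09 0.05 [167, 167, 167, 167, 168, 170, 164, 130, 101, 113, 130, 130, 117, 101, 105, 133, 151, 137, 102, 78, 71, 71, 71, 71, 71, 71, 72, 73, 77, 80, 81, 82, 79, 77, 77, 77, 75, 75, 74, 74, 74, 74, 74, 74]
0.1 0.05 [168, 169, 171, 171, 152, 119, 110, 126, 133, 133, 127, 118, 126, 148, 144, 114, 83, 72, 71, 71, 71, 71, 71, 72, 72, 76, 82, 97, 119, 129, 131, 129, 128, 126, 123, 121, 119, 116, 113, 111, 110, 107, 106, 103]
```

>>> {"name": "send_rows", "arguments": {
  "increments": [
    {"gripper": 1,"linear": [0.001,0.0001,0],"delta_rot": [0,0,0]},
    {"gripper": 1,"linear": [0.002,0.0003,0],"delta_rot": [0,0,0]}
  ]
}}

```text
clock: 17.15
position: [0.5263, 0.3837, 0.0852]
ee_rot: [0.07, 0.746, -0.657, 0.078]
contact_force: [-0.5, -0.4, -0.4]
width: 0.0004
gripper_force: 0.7
```

>>> {"name": "send_rows", "arguments": {
  "increments": [
    {"gripper": 1,"linear": [0.001,0.0001,0],"delta_rot": [0,0,0]},
    {"gripper": 1,"linear": [0.002,0.0003,0],"delta_rot": [0,0,0]}
  ]
}}

```text
clock: 17.35
position: [0.5283, 0.384, 0.0852]
ee_rot: [0.07, 0.746, -0.657, 0.078]
contact_force: [-1.2, -0.8, 0.7]
width: 0.0002
gripper_force: 0.7
```

>>> {"name": "send_rows", "arguments": {
  "increments": [
    {"gripper": 1,"linear": [0.001,0.0001,0],"delta_rot": [0,0,0]},
    {"gripper": 1,"linear": [0.002,0.0003,0],"delta_rot": [0,0,0]}
  ]
}}

```text
clock: 17.55
position: [0.5296, 0.3842, 0.0852]
ee_rot: [0.07, 0.746, -0.657, 0.077]
contact_force: [-4.1, -1.3, 1.5]
width: -0.0002
gripper_force: 2.2
```

```bash
python3 front.py s_c.png
```

```text
[-4.05 -1.26  1.52] [0.5296 0.3842 0.0852]
0.03 0.045 [147, 145, 146, 147, 147, 148, 150, 151, 151, 151, 152, 153, 154, 154, 155, 155, 153, 152, 152, 154, 152, 139, 108, 82, 72, 71, 71, 71, 72, 71, 73, 77, 78, 77, 76, 76, 81, 84, 81, 76, 72, 72, 72, 72]
0.02 0.045 [153, 152, 148, 146, 146, 147, 147, 147, 148, 150, 151, 152, 152, 153, 153, 154, 155, 155, 155, 153, 153, 154, 154, 147, 126, 98, 80, 77, 75, 75, 77, 79, 81, 83, 84, 86, 94, 107, 124, 126, 114, 94, 85, 83]
0.09 0.05 [167, 167, 167, 167, 168, 170, 163, 129, 101, 113, 130, 130, 118, 102, 105, 132, 151, 138, 106, 82, 74, 72, 71, 71, 71, 71, 71, 72, 71, 71, 74, 79, 81, 79, 78, 77, 76, 79, 80, 77, 76, 75, 74, 72]
0.1 0.05 [167, 169, 171, 171, 151, 119, 110, 125, 133, 133, 127, 118, 126, 147, 144, 113, 84, 73, 71, 71, 72, 71, 71, 71, 71, 70, 71, 76, 88, 108, 124, 128, 127, 127, 125, 123, 121, 119, 116, 115, 115, 111, 111, 111]
```

>>> {"name": "send_rows", "arguments": {
  "increments": [
    {"gripper": 1,"linear": [0.0005,0.0001,0],"delta_rot": [0,0,0]},
    {"gripper": 1,"linear": [0.001,0.0001,0],"delta_rot": [0,0,0]}
  ]
}}

```text
clock: 17.8
position: [0.5297, 0.3842, 0.0852]
ee_rot: [0.071, 0.746, -0.657, 0.077]
contact_force: [-6.8, -1.5, 2.0]
width: 0.0
gripper_force: 3.3
```

>>> {"name": "send_rows", "arguments": {
  "increments": [
    {"gripper": 1,"linear": [0.0005,0.0001,0],"delta_rot": [0,0,0]},
    {"gripper": 1,"linear": [0.001,0.0001,0],"delta_rot": [0,0,0]}
  ]
}}

```text
clock: 18.0
position: [0.5298, 0.3841, 0.0852]
ee_rot: [0.072, 0.746, -0.657, 0.077]
contact_force: [-8.9, -1.8, 3.5]
width: 0.0003
gripper_force: 4.2
```

```bash
python3 front.py s_d.png | head -3
```

```text
[-8.95 -1.79  3.54] [0.5298 0.3841 0.0852]
0.03 0.045 [147, 145, 146, 146, 147, 148, 150, 151, 151, 151, 152, 153, 153, 154, 154, 155, 153, 152, 152, 154, 152, 141, 112, 84, 72, 71, 71, 72, 72, 71, 73, 77, 78, 78, 76, 76, 79, 81, 79, 76, 72, 72, 72, 72]
0.02 0.045 [153, 152, 147, 145, 145, 146, 147, 147, 148, 151, 152, 152, 152, 153, 153, 154, 155, 155, 154, 153, 153, 154, 154, 148, 129, 101, 81, 77, 75, 76, 79, 81, 81, 82, 85, 88, 95, 106, 120, 121, 111, 93, 85, 83]
```

Firm against the stop: about 9 N with no further movement. I'll back off and withdraw.

>>> {"name": "send_rows", "arguments": {
  "increments": [
    {"gripper": 1,"linear": [-0.004,-0.0005,0],"delta_rot": [0,0,0]},
    {"gripper": 1,"linear": [-0.012,-0.0015,0],"delta_rot": [0,0,0]},
    {"gripper": 1,"linear": [-0.035,-0.0045,0],"delta_rot": [0,0,0]},
    {"gripper": 1,"linear": [-0.065,-0.008,0.01],"delta_rot": [0,0,0]},
    {"gripper": 1,"linear": [-0.085,-0.01,0.05],"delta_rot": [0,0,0]},
    {"gripper": 1,"linear": [-0.1,-0.01,0.095],"delta_rot": [0,0,0]},
    {"gripper": 1,"linear": [-0.12,-0.04,0.13],"delta_rot": [0,0,0]},
    {"gripper": 1,"linear": [-0.14,-0.08,0.15],"delta_rot": [0,0,0]}
  ]
}}

```text
clock: 18.85
position: [0.3936, 0.3063, 0.2383]
ee_rot: [0.065, 0.747, -0.657, 0.079]
contact_force: [-0.1, -0.3, -0.7]
width: -0.0001
gripper_force: 0.0
```

>>> {"name": "send_rows", "arguments": {
  "increments": [
    {"gripper": 1,"linear": [0,-0.05,0],"delta_rot": [0,0,0]},
    {"gripper": 1,"linear": [0,-0.1,0],"delta_rot": [0,0,0]},
    {"gripper": 1,"linear": [0,-0.14,0],"delta_rot": [0,0,0]},
    {"gripper": 1,"linear": [0,-0.14,0],"delta_rot": [0,0,0]}
  ]
}}

```text
clock: 19.25
position: [0.3799, 0.1813, 0.2293]
ee_rot: [0.073, 0.735, -0.668, 0.093]
contact_force: [-0.2, 0.3, -0.1]
width: 0.0001
gripper_force: 0.0
```

```bash
python3 - <<'E'
from h import *
s,p,R=now(); print(p,s['contact_force'],s['clock'])
d=shot('scene','fin_s.png'); t=shot('top','fin_t.png')
# expected final: board bin moved 36 mm back; spare origin +4 (turned), floor z=.050; test level vs leaning by edge strength along predicted rim lines
th=np.radians(7.4);u=np.array([np.cos(th),np.sin(th),0]);v=np.array([-u[1],u[0],0]);z=np.array([0,0,1])
B=np.array([.580,.3905,0])+.036*u
def edge(d,A,C):
    g=cv2.GaussianBlur(cv2.cvtColor(d['pixels'],cv2.COLOR_BGR2GRAY),(3,3),0).astype(np.float32)
    q=proj(d,A+np.linspace(.05,.95,40)[:,None]*(C-A)).astype(np.float32); n=q[-1]-q[0]; n=np.array([-n[1],n[0]])/np.hypot(*n)
    k=np.arange(-6,6.1,.5,dtype=np.float32); m=[cv2.remap(g,(q[:,0]+o*n[0])[None],(q[:,1]+o*n[1])[None],1).mean() for o in k]
    return n.round(2),np.array(m).round(0).astype(int).tolist()
for nm,im in(('scene',d),('top',t)):
    S=B+.004*u+.05*z
    print(nm,'grip rim outer top edge',edge(im,S-.079*u+.057*v+.066*z,S-.079*u-.057*v+.066*z))
    print(nm,'left rim top outer',edge(im,S-.079*u+.0575*v+.066*z,S+.0*u+.0575*v+.066*z))
    print(nm,'board left rim outer',edge(im,B-.075*u+.0575*v+.066*z,B+.0*u+.0575*v+.066*z))
E
```

```text
[0.37986999 0.18133377 0.22926831] [-0.22095728  0.25486405 -0.1187353 ] 19.25
scene grip rim outer top edge (array([0.56, 0.83], dtype=float32), [127, 126, 125, 125, 126, 129, 134, 139, 141, 139, 131, 119, 106, 95, 87, 83, 82, 82, 83, 84, 85, 85, 85, 85, 85])
scene left rim top outer (array([ 0.63, -0.78], dtype=float32), [127, 116, 102, 89, 81, 75, 73, 73, 76, 81, 91, 104, 119, 133, 142, 146, 147, 145, 143, 142, 143, 145, 148, 150, 151])
scene board left rim outer (array([ 0.64, -0.77], dtype=float32), [143, 137, 127, 114, 101, 90, 82, 77, 74, 73, 73, 75, 80, 90, 104, 119, 133, 142, 144, 138, 125, 110, 95, 84, 76])
top grip rim outer top edge (array([0.11, 0.99], dtype=float32), [103, 104, 106, 109, 112, 114, 117, 118, 117, 115, 110, 105, 101, 99, 100, 104, 108, 112, 113, 113, 111, 109, 108, 108, 108])
top left rim top outer (array([ 1.  , -0.09], dtype=float32), [103, 102, 101, 99, 98, 96, 94, 92, 91, 90, 90, 92, 95, 100, 103, 104, 102, 97, 89, 81, 74, 69, 67, 66, 67])
top board left rim outer (array([ 1.  , -0.09], dtype=float32), [102, 101, 99, 97, 96, 94, 94, 96, 99, 102, 105, 107, 104, 99, 92, 85, 79, 74, 72, 71, 72, 74, 77, 80, 84])
```

The rim edges match the level, fully home pose to within about a pixel, and the arm is clear. Handing in.

```bash
python3 -c "
from rig import sign_off
print(sign_off())"
```

```text
the job is handed in; nothing more can be done
None
```

I took the spare bin out of its nest and stacked it, turned half a turn, on the left bin, the one holding the board. I then pushed it back until it dropped level behind the lip and the stack stood firm against the depth stop (about 9 N, no further movement). The job was handed in with the arm clear, but no verdict came back.

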